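# Swing test on the torsion table

## Task

Start a swing test: take the upright pin of the spring-centred torsion table, turn the table about 55 degrees either way (short of its stops, no more than 65) and let go so that it swings freely, never faster than a gentle swing. Straight away follow the swinging pin with the tool, keeping the fingertips 1 to 5 cm above its top and the tool centred over it to within 2.5 cm sideways, without touching the table, for 4 seconds on end while it is still swinging widely. Then leave the table to come to rest at its middle, and do not disturb the caliper, the shaft or the wooden case.

Things in the scene. Friction and masses are not known exactly. Their poses are not given: they have to be found in the camera images.
- swing (a joint): angle of the torsion table about its upright axis, rad: 0 = rest, positive = anticlockwise from above; stops at +-1.4. Spring 0.2 N m/rad, inertia nominally 0.039 kg m2 (period about 2.8 s; real inertia 0.8 to 1.3 times that), dry friction 0.007 N m (each half swing some 0.07 rad smaller than the last; after 14 to 24 s it stops by itself within 0.05 rad of 0), little other damping.
- pin_top (a point): centre of the top face of the upright steel pin on the disc: the pin is 16 mm in diameter, rises 55 mm above the disc (the lowest 4 mm is a 28 mm collar), 125 mm from the turning axis; its top is 125 mm above the bench. The gear flange ends 51 mm inward of the pin's axis and is 31 mm lower than the pin's top.
- pivot (a point): point on the turning axis at the height of the disc's upper face, 70 mm above the bench; fixed. The turning part, about 6 kg, is an aluminium disc 300 mm in diameter, 12 mm thick, with a dark steel gear flange (148 mm across, 24 mm high, plus a 12 mm hub) bolted on its middle and the upright pin near its rim.
- stand: fixed green cast stand under the disc, 270 x 270 x 22 mm foot with a round neck up to 57 mm. Origin at the centre of its underside; with the swing angle at 0 the pin lies on the stand's own -x side.
- caliper: bystander: steel vernier caliper lying flat, 190 x 60 x 10 mm, origin under the middle of its beam, beam along its x
- shaft: bystander: stepped steel shaft standing upright, 44 mm in diameter at the foot, 130 mm tall, origin at the centre of its foot
- gauge_case: bystander: closed light wooden case 100 x 150 x 40 mm, origin under its centre

How it is judged:
On the way, in this order (a step that is already met when the one before it is completed fails the run):
1. the table is turned at least 0.75 rad (43 degrees) from the middle ((value of joint swing above 0.75 rad or value of joint swing below -0.75 rad)), for 0.1 s.
2. 4 s on end: TCP within 30 mm sideways of the swinging pin and 20 to 90 mm above its top, table untouched by the arm, swing still wide (always beyond 0.25 rad or faster than 0.6 rad/s) (horizontal distance between the grasp point and pin_top below 0.03 m and z of the grasp point in the frame of pin_top between 0.02 and 0.09 m and contact force between the arm and swing below 0.1 N and ((value of joint swing above 0.25 rad or value of joint swing below -0.25 rad) or (velocity of joint swing above 0.6 rad/s or velocity of joint swing below -0.6 rad/s))), for 4 s.
At the end, for the whole second after the job is handed in: the torsion table is at rest (slower than 0.06 rad/s) within 0.12 rad of its middle, untouched; caliper, shaft and case within 30 mm of where they were, the shaft upright (value of joint swing between -0.12 and 0.12 rad and velocity of joint swing between -0.06 and 0.06 rad/s and contact force between the arm and swing below 0.1 N and distance of each of caliper, shaft, gauge_case from where it was at the start of the episode below 0.03 m and angle between shaft's own z axis and vertical below 0.2 rad).
It fails at once if the table is turned beyond 1.25 rad (72 degrees), towards its stops (value of joint swing above 1.25 rad or value of joint swing below -1.25 rad).
It fails at once if the table is flung: faster than 3.8 rad/s (velocity of joint swing above 3.8 rad/s or velocity of joint swing below -3.8 rad/s).
It fails at once if a bystander is moved more than 30 mm or the shaft tipped (distance of any of caliper, shaft, gauge_case from where it was at the start of the episode above 0.03 m or angle between shaft's own z axis and vertical above 0.3 rad).
It also fails if it takes over 72 s, if anything falls off the work surface, if the arm or the gripper's body presses on something with over 40 N, if the wrist force passes 120 N, or if a joint passes its speed limit or range.

## Robot

A 6-joint arm with a two-finger parallel gripper is mounted at the origin on the work surface. World frame = base frame: x ahead of the robot, y to its left, z up, the work surface at z = 0. Lengths are in m, angles in rad, forces in N, time in s.
With the tool pointing down it reaches from about 0.275 to 0.975 m from the base axis. Payload 8.4 kg.
Tool frame: the origin (TCP) lies between the finger pads, 19 mm behind the fingertips; this is the grasp point; x points along the fingers, z is the direction in which the jaws open and shut, and the axes are right-handed (so a half turn about x gives the same grasp; the last joint's range is limited). The gripper opens to 92 mm and grips with 3 to 60 N. Pads are 20 mm wide; open, the fingers measure 128 mm over their backs; the gripper's body (75 mm by 189 mm) begins 69 mm behind the grasp point.
Start: joints at [1.262, 0.353, 1.633, -0, 1.155, -0.002], TCP at [0.189, 0.596, 0.233] pointing down, gripper open.
Joint ranges: [-2.63, 2.63], [-0.92, 2.1], [0.06, 2.66], [-1.3, 4.44], [0, 2.69], [-3.02, 3.02]. Speed limits (rad/s): [2.22, 2.22, 2.79, 3.14, 3.14, 3.14].

## Interface

Orientations are given as a unit quaternion [w, x, y, z].
In Python, from plant import r gives the robot as it stands.
- The arm moves only by the shell command python3 -m jog 'ROWS' [FORCE]. ROWS is JSON, a list that holds one entry, the list of rows, each a list of 5 numbers: the closure, from 0 (fully open) to 1 (shut), then the shift along the tool's x, y, z in mm, then the turn about the tool's x in degrees. In form: [[[jaw, dx, dy, dz, twist], ...]]. A call has exactly 10 rows; each row shifts and turns the pose as measured when the row begins, along the tool's axes as they then stand; what a row does not reach is not made up. A row lasts 1/10 s, in which the tool goes at most 50 mm and 8.59 degrees, less where a joint would pass 70% of its speed; a pose out of reach is approached as far as the arm can. A call is refused whole if a number of a shift passes 50 or a number of a turn 8.59, either way. A call with a gripper value outside its range is refused whole. The fingers move at their own pace and stop on an object; FORCE is the grip in N (left out, the last holds). Time passes only in rows, so rows that do not move let the fingers close, or fill a call up. It gives the time, the measured TCP pose, the force and the opening at its end, in the units of the state.
- r.state(): the state, without advancing time (a new reading comes with each control period).
- r.camera(name): name is "scene" or "top" or "wrist"; returns the picture (420x560x3 uint8, red, green, blue); there is no depth.
- r.camera_params(name): a dict with "vfov" (degrees; the focal length in pixels is half the picture's height over the tangent of half this angle, whatever the lens; pixels are square), "cx", "cy" (the principal point, pixels), "view" (4x4, takes a point from world to camera coordinates). Camera axes: x right, y down, z forward; pixel columns grow to the right and rows downward; lengths in m; the calibration is good to about 2 mm. A picture is of the moment at which its call begins: read the wrist's pose just before it. camera_params takes no time and is no camera call; for the wrist camera it gives the pose at the moment of the call.
- r.sign_off(): hands the job in, once; it reports no verdict.
The state is a dict: "time": time; "qpos": joint angles; "qvel": joint speeds; "effort": joint torques, N m; "tool_pos": TCP position; "tool_rot": TCP orientation; "wrist_force": force on the tool from outside, world axes, zero at the start; "torque": the same for the moment, N m; "gripper_width": finger opening in m.
Only numpy, scipy, OpenCV 4.12 (cv2) and the standard library are available. Lean on these libraries where they do the work, as an engineer would, in place of code of your own. Each camera call takes 0.05 s, during which the arm holds its last target. There are 200 camera calls.

## Working session

There is one attempt and no reset: what is moved stays moved. The work goes in short steps, Python scripts to look and compute and a shell command to move; the robot and the scene stay as the last step left them, time stands still between calls to the robot, and variables do not carry over. Pictures are saved under pics/ and viewed, about 8 in all and at most 12, crops included, and the job is handed in when it is done.

```bash
mkdir -p pics; ls; python3 - <<'E'
from plant import r
import cv2
s=r.state();print(s)
for n in("scene","top"):
    cv2.imwrite(f"pics/{n}0.png",cv2.cvtColor(r.camera(n),cv2.COLOR_RGB2BGR));print(n,r.camera_params(n))
E
```

```text
pics
{'time': 0.0, 'qpos': array([ 1.26160330e+00,  3.53650181e-01,  1.63412077e+00, -1.29038243e-05,
        1.15521962e+00, -2.38656292e-03]), 'qvel': array([ 0.00128805, -0.00155595,  0.00026056, -0.0021113 ,  0.00048799,
        0.00025785]), 'effort': array([ 5.29849076e-04, -5.93835104e+01, -3.34214973e+01,  6.99249096e-02,
        2.34279817e-02, -1.96694823e-04]), 'tool_pos': array([0.18861197, 0.59536576, 0.23256813]), 'tool_rot': array([ 0.57013128, -0.41802303,  0.57092532,  0.41743424]), 'wrist_force': array([ 0.55070127, -0.18852982,  1.4213158 ]), 'torque': array([0.00037373, 0.0301463 , 0.01059795]), 'gripper_width': 0.091921935826497}
scene {'vfov': 55.37583494631065, 'cx': 276.4928764141808, 'cy': 214.2278679134815, 'view': array([[-0.76404742,  0.6449767 ,  0.01538196,  0.40662674],
       [ 0.4637808 ,  0.56566209, -0.68186052, -0.1683637 ],
       [-0.44848514, -0.51383992, -0.73132046,  1.33146375],
       [ 0.        ,  0.        ,  0.        ,  1.        ]])}
top {'vfov': 55.69855573758163, 'cx': 274.5687610610567, 'cy': 206.52693496467342, 'view': array([[ 0.00300652, -0.99969501, -0.02451219, -0.00748689],
       [-0.99806798, -0.00147862, -0.06211383,  0.51997884],
       [ 0.06205864,  0.02465158, -0.99776802,  1.18599317],
       [ 0.        ,  0.        ,  0.        ,  1.        ]])}
```

View pics/top0.png

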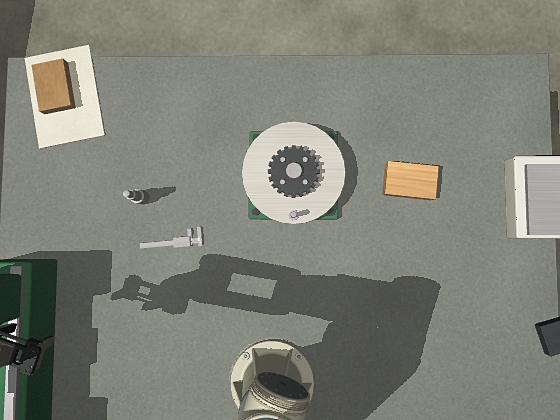

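View pics/scene0.png

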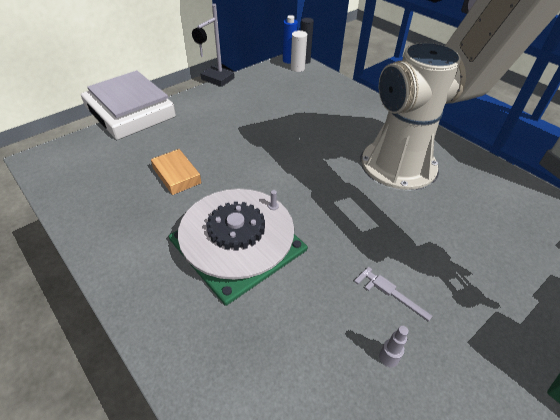

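The top view shows the disc with its hub near (294,170) and the pin near (294,214). The case is to the right, and the caliper and shaft are to the left. The scene view shows the pin at about (274,193). I'll enlarge both.

```bash
python3 - <<'E'
import cv2,numpy as np
a=cv2.imread("pics/top0.png")[120:230,235:355];b=cv2.imread("pics/scene0.png")[180:260,215:300]
a=cv2.resize(a,None,fx=4,fy=4,interpolation=2);b=cv2.resize(b,None,fx=4,fy=4,interpolation=2)
c=np.zeros((max(a.shape[0],b.shape[0]),a.shape[1],3),np.uint8);cv2.imwrite("pics/crop1.png",np.hstack([a,np.pad(b[:, :312],((0,a.shape[0]-b.shape[0]),(0,0),(0,0)))]))
E
```

```text
(no output)
```

View pics/crop1.png

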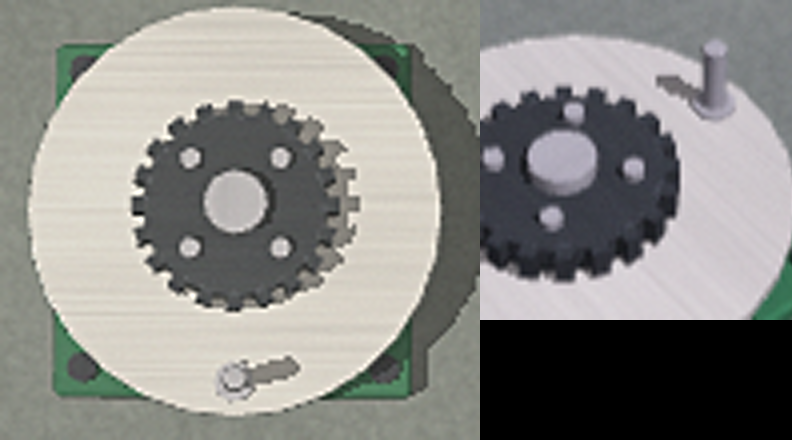

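The enlarged top crop puts the hub at (293.8,170.4), the pin top at (293.6,214.3), and the disc centre at about (293.5,172.7). In the scene crop the pin top is at (273.5,191.5) and the hub at (235.5,216.2).

```bash
cat > h.py <<'E'
from plant import r
import numpy as np,cv2
from scipy.spatial.transform import Rotation as R
def P(n):
    p=r.camera_params(n);return p['view'],210/np.tan(np.radians(p['vfov'])/2),p['cx'],p['cy']
def ray(n,uv,z):
    V,f,cx,cy=P(n);d=V[:3,:3].T@[(uv[0]-cx)/f,(uv[1]-cy)/f,1];c=-V[:3,:3].T@V[:3,3]
    return c+d*(z-c[2])/d[2]
def proj(n,X):
    V,f,cx,cy=P(n);c=np.atleast_2d(X)@V[:3,:3].T+V[:3,3];return c[:,:2]/c[:,2:]*f+[cx,cy]
def tool():
    s=r.state();return np.array(s['tool_pos']),R.from_quat(np.roll(s['tool_rot'],-1)).as_matrix()
E
python3 - <<'E'
from h import *
np.set_printoptions(precision=4,suppress=True)
for n,uv,z in [('top',(293.6,214.3),.125),('scene',(273.5,191.5),.125),('top',(293.8,170.4),.106),('scene',(235.5,216.2),.106),('top',(293.5,172.7),.07),('top',(412,180),.04),('top',(135,195),.0)]: print(n,z,ray(n,uv,z))
print(tool()); print(r.camera_params('wrist'))
V=np.array(r.camera_params('wrist')['view']);p,M=tool();print("cam in tool",M.T@(-V[:3,:3].T@V[:3,3]-p), V[:3,:3]@M)
E
```

```text
top 0.125 [ 0.4919 -0.0613  0.125 ]
scene 0.125 [ 0.4931 -0.0615  0.125 ]
top 0.106 [ 0.6162 -0.0623  0.106 ]
scene 0.106 [ 0.6128 -0.0682  0.106 ]
top 0.07 [ 0.615  -0.0623  0.07  ]
top 0.04 [ 0.5975 -0.4124  0.04  ]
top 0.0 [0.5561 0.4266 0.    ]
(array([0.1887, 0.5954, 0.2327]), array([[-0.0003, -0.9533,  0.302 ],
       [-0.0011,  0.302 ,  0.9533],
       [-1.    , -0.    , -0.0012]]))
{'vfov': 59.277693910100346, 'cx': 276.57849411632463, 'cy': 207.90487460854857, 'view': array([[ 0.3024,  0.9532, -0.001 , -0.625 ],
       [ 0.9139, -0.2896,  0.2845, -0.0318],
       [ 0.2709, -0.0869, -0.9587,  0.3916],
       [ 0.    ,  0.    ,  0.    ,  1.    ]])}
cam in tool [-0.1512  0.0807  0.0006] [[-0.0002 -0.0004  1.    ]
 [-0.2845 -0.9587 -0.0004]
 [ 0.9587 -0.2845  0.    ]]
```

Both views agree: pin top at about (0.4925,-0.0615) and pivot at about (0.6165,-0.0625). I'll turn to θ=+55°, where the pin is at (0.545,-0.165), with the jaw axis along the radius at that release point so the pin can slide out freely. First I move over.

```bash
python3 -m jog '[[[0,0,0,0,8.5],[0,0,0,0,8.5],[0,0,-38,-22,0],[0,0,-38,-22,0],[0,0,-38,-22,0],[0,0,-38,-22,0],[0,0,-38,-22,0],[0,0,-38,-22,0],[0,0,-38,-22,0],[0,0,-38,-22,0]]]' 10; cat >> h.py <<'E'
def togo(X):
    p,M=tool();print("tcp",p.round(4),"z ang",np.degrees(np.arctan2(M[1,2],M[0,2])).round(1),"shift mm",(M.T@(np.array(X)-p)*1000).round(1))
E
python3 -c "
from h import *
togo([.4925,-.0615,.2]);print(r.state()['qpos'].round(2))"
```

```text
time: 1.1
tool_pos: [0.3364, 0.2678, 0.2295]
tool_rot: [0.626, -0.328, 0.628, 0.326]
wrist_force: [0.6, 0.2, 0.2]
gripper_width: 0.0918
tcp [0.3364 0.2678 0.2295] z ang 55.1 shift mm [  30.5 -316.5 -180.5]
[ 0.67  0.05  2.03 -0.    1.07 -0.29]
```

```bash
python3 -m jog '[[[0,0,-39,-22,0],[0,0,-39,-22,0],[0,0,-39,-22,0],[0,0,-39,-22,0],[0,0,-39,-22,0],[0,0,-39,-22,0],[0,0,-39,-22,0],[0,0,-39,-22,0],[0,14,0,0,0],[0,14,0,0,0]]]' 
python3 -c "
from h import *
togo([.4925,-.0615,.127]);print(r.state()['qpos'].round(2))
cv2.imwrite('pics/w1.png',cv2.cvtColor(r.camera('wrist'),cv2.COLOR_RGB2BGR))
print(proj('wrist',[[.4925,-.0615,.125],[.6165,-.0625,.106]]))"
```

```text
time: 2.1
tool_pos: [0.4972, -0.076, 0.203]
tool_rot: [0.628, -0.327, 0.628, 0.323]
wrist_force: [0.9, -0.1, -0.8]
gripper_width: 0.0917
tcp [ 0.4972 -0.076   0.203 ] z ang 54.7 shift mm [75.9 12.6  9.4]
[-0.15  0.2   1.92 -0.01  1.02 -1.1 ]
[[290.99613399 210.74332045]
 [380.38623876 329.76457421]]
```

View pics/w1.png

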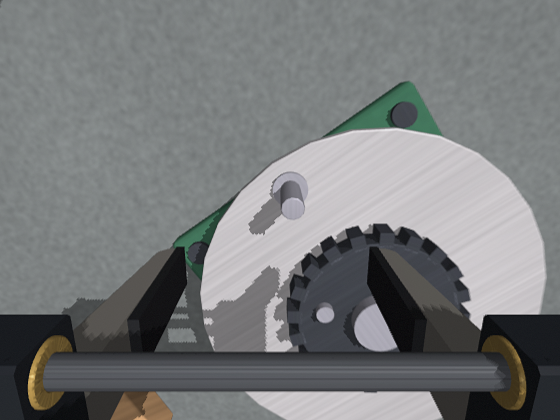

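The wrist view shows the pin top at (293,210) against a predicted (291,211), and the hub near (378,328), so the calibration holds. Next: align, descend and settle.

```bash
python3 -m jog '[[[0,0,6,5,0],[0,0,6,4,0],[0,0,0,0,0],[0,20,0,0,0],[0,20,0,0,0],[0,20,0,0,0],[0,12,0,0,0],[0,0,0,0,0],[0,0,0,0,0],[0,0,0,0,0]]]' 
python3 -c "
from h import *
togo([.4925,-.0615,.127])"
```

```text
time: 3.15
tool_pos: [0.4933, -0.0568, 0.132]
tool_rot: [0.628, -0.33, 0.625, 0.325]
wrist_force: [-0.5, -0.2, 0.1]
gripper_width: 0.0919
tcp [ 0.4933 -0.0568  0.132 ] z ang 55.2 shift mm [ 5.  -2.  -4.4]
```

```bash
python3 -m jog '[[[0,4,-2,-4,0],[0,0,0,0,0],[1,0,0,0,0],[1,0,0,0,0],[1,0,0,0,0],[1,0,0,0,0],[1,0,0,0,0],[1,0,0,0,0],[1,0,0,0,0],[1,0,0,0,0]]]' 15
python3 -c "
from h import *
togo([.4925,-.0615,.127])
for a in (10,20,30,40,50,55):
  t=np.radians(a);togo([.6165-.1245*np.cos(t),-.0625-.1245*np.sin(t),.127])"
```

```text
time: 4.15
tool_pos: [0.494, -0.0619, 0.1298]
tool_rot: [0.629, -0.331, 0.624, 0.324]
wrist_force: [0.6, -0.3, 0.1]
gripper_width: 0.03
tcp [ 0.494  -0.0619  0.1298] z ang 55.1 shift mm [ 2.8  1.5 -0.5]
tcp [ 0.494  -0.0619  0.1298] z ang 55.1 shift mm [  3.  -12.5 -18.3]
tcp [ 0.494  -0.0619  0.1298] z ang 55.1 shift mm [  3.2 -29.1 -32.3]
tcp [ 0.494  -0.0619  0.1298] z ang 55.1 shift mm [  3.4 -47.9 -43.2]
tcp [ 0.494  -0.0619  0.1298] z ang 55.1 shift mm [  3.6 -68.3 -50.7]
tcp [ 0.494  -0.0619  0.1298] z ang 55.1 shift mm [  3.9 -89.6 -54.5]
tcp [ 0.494  -0.0619  0.1298] z ang 55.1 shift mm [   4.  -100.5  -55. ]
```

The jaws are still closing, so I'll let them finish and start turning about 35° in 5° rows.

```bash
python3 -m jog '[[[1,0,0,0,0],[1,0,0,0,0],[1,0,0,0,0],[1,0,-6.5,-9.6,0],[1,0,-7.5,-8.4,0],[1,0,-8,-7.5,0],[1,0,-8.7,-6.5,0],[1,0,-9.2,-5.9,0],[1,0,-9.6,-5,0],[1,0,0,0,0]]]' 15
python3 -c "
from h import *
for a in (30,40,50,55):
  t=np.radians(a);togo([.6165-.1245*np.cos(t),-.0625-.1245*np.sin(t),.127])"
```

```text
time: 5.15
tool_pos: [0.5125, -0.1297, 0.1299]
tool_rot: [0.63, -0.331, 0.624, 0.324]
wrist_force: [0.8, 2.5, 0.1]
gripper_width: 0.0153
tcp [ 0.5125 -0.1297  0.1299] z ang 55.1 shift mm [2.8 6.  1.9]
tcp [ 0.5125 -0.1297  0.1299] z ang 55.1 shift mm [  3.1 -14.4  -5.6]
tcp [ 0.5125 -0.1297  0.1299] z ang 55.1 shift mm [  3.3 -35.7  -9.4]
tcp [ 0.5125 -0.1297  0.1299] z ang 55.1 shift mm [  3.4 -46.6  -9.9]
```

```bash
python3 -m jog '[[[1,0,-8,-3.5,0],[1,0,-9,-2.5,0],[1,0,-9,-1.8,0],[1,0,-9,-1,0],[1,0,-6,-0.5,0],[1,0,0,0,0],[1,0,0,0,0],[1,0,0,0,0],[1,0,0,0,0],[1,0,0,0,0]]]' 15
cat >> h.py <<'E'
PV=np.array([.6165,-.0625,.0])
def score(n,img,zb=.096,rb=.0465):
    g=cv2.GaussianBlur(cv2.cvtColor(img,cv2.COLOR_RGB2GRAY),(0,0),1.).astype(np.float32)
    th=np.radians(np.arange(-75,75,.5));s=[]
    for t in th:
        a=t+np.radians([45,135,225,315]);uv=proj(n,np.c_[PV[0]+rb*np.cos(a),PV[1]+rb*np.sin(a),0*a+zb]).astype(np.float32)
        s.append(np.sort(cv2.remap(g,uv[:,:1],uv[:,1:],1).ravel())[1:].mean())
    return np.degrees(th),np.array(s)
def angs(n,img):
    a,s=score(n,img);i=[k for k in range(1,len(s)-1) if s[k]>=s[k-1] and s[k]>s[k+1]];i=sorted(i,key=lambda k:-s[k])[:2]
    return [(float(a[k]),int(s[k])) for k in i]
E
python3 - <<'E'
from h import *
p,_=tool();d=p[:2]-PV[:2];print(p,np.hypot(*d),np.degrees(np.arctan2(-d[1],-d[0])))
for n in('top','scene'):
    print(n,angs(n,cv2.cvtColor(cv2.imread(f'pics/{n}0.png'),4)))
    im=r.camera(n);cv2.imwrite(f'pics/{n}1.png',cv2.cvtColor(im,4));print(angs(n,im))
im=r.camera('wrist');cv2.imwrite('pics/w2.png',cv2.cvtColor(im,4))
a=[cv2.imread(f'pics/{f}.png') for f in('top1','scene1','w2')]
cv2.imwrite('pics/m2.png',np.hstack([cv2.resize(a[0][90:270,200:380],(400,400)),cv2.resize(a[1][140:320,140:320],(400,400))]))
E
```

```text
time: 6.15
tool_pos: [0.5425, -0.1606, 0.1299]
tool_rot: [0.631, -0.327, 0.624, 0.325]
wrist_force: [1.6, 4.0, -0.5]
gripper_width: 0.0152
[ 0.54249953 -0.16059455  0.12994835] 0.1228763985497547 52.96986568643148
top [(-2.0, 179), (1.5000000000000002, 178)]
[(-35.0, 174), (55.0, 174)]
scene [(-1.0, 158), (0.5, 158)]
[(-36.0, 160), (54.0, 160)]
```

View pics/m2.png

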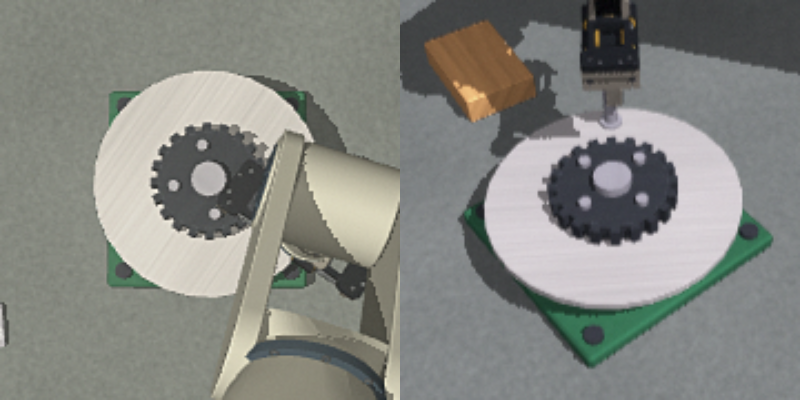

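Both views agree on the turn: about 54° from the scene bolts and 53° from the TCP. The pin is gripped and the scene camera has a clear view. Now release at the end of this call, lift, and photograph the swing straight away.

```bash
python3 -m jog '[[[1,0,0,0,0],[1,0,0,0,0],[1,0,0,0,0],[1,0,0,0,0],[1,0,0,0,0],[1,0,0,0,0],[0.5,0,0,0,0],[0.5,0,0,0,0],[0.5,-30,0,0,0],[0.5,-22,0,0,0]]]' 
cat >> h.py <<'E'
def look(k=1,n='scene'):
    for _ in range(k):
        t=r.state()['time'];im=r.camera(n);cv2.imwrite(f'pics/s_{t:.2f}.png',cv2.cvtColor(im,4))
        a,s=score(n,im);th=s.min()+.85*(s.max()-s.min());w=s>th
        # clusters of high score -> midpoints
        e=np.flatnonzero(np.diff(np.r_[0,w.astype(int),0]));c=[(round(float(a[i:j].mean()),1),int(s[i:j].max())) for i,j in zip(e[::2],e[1::2])]
        print(round(t,3),c)
E
python3 - <<'E'
from h import *
look(5); togo([.545,-.165,.18]); print(r.state()['gripper_width'],r.state()['time'])
E
```

```text
time: 7.3
tool_pos: [0.5401, -0.1621, 0.1804]
tool_rot: [0.629, -0.327, 0.626, 0.326]
wrist_force: [0.0, -0.1, -0.1]
gripper_width: 0.0448
7.3 [(-49.5, 162), (40.5, 162)]
7.35 [(-53.2, 160), (36.8, 160)]
7.4 [(-57.5, 160), (32.5, 160)]
7.45 [(-62.2, 160), (27.8, 160)]
7.5 [(-66.8, 160), (23.2, 160)]
tcp [ 0.5395 -0.1616  0.1786] z ang 55.0 shift mm [-1.4 -6.4  0.3]
0.0457009522017917 7.55
```

```bash
cat > plan.py <<'E'
from h import *
from scipy.optimize import least_squares
f=2.0
def model(p,t):  # p: w,t0,A0 (release angle deg)
    w,t0,A=p;t=np.atleast_1d(t);o=[]
    for x in t:
        ph=max(w*(x-t0),0);n=int(ph//np.pi);o.append((-1)**n*(f+(A-(2*n+1)*f)*np.cos(ph-n*np.pi)))
    return np.array(o)
def plan(data,h=.182,n=10,sig=.6):
    d=np.array(data)
    s=least_squares(lambda p:np.r_[(model(p,d[:,0])-d[:,1])/sig,(p[2]-54)/1.],[2.2,d[0,0]-.3,54.])
    p=s.x;print('w,t0,A',p.round(3),'res',(model(p,d[:,0])-d[:,1]).round(1))
    q,M=tool();T=r.state()['time'];print('T',T,'theta',model(p,T))
    pin=lambda t:PV+[-.1245*np.cos(np.radians(model(p,t)[0])),-.1245*np.sin(np.radians(model(p,t)[0])),h]
    print('err now mm',((q-pin(T))*1000).round(0))
    for k in range(n):
        e=M.T@(pin(T+.1*(k+1))-q)*1000;v=np.clip(e,-49,49);print(k+1,v.round(0)+0.,model(p,T+.1*(k+1)).round(0));q=q+M@v/1000
E
python3 - <<'E'
from plan import *
plan([(7.3,40.5),(7.35,36.8),(7.4,32.5),(7.45,27.8),(7.5,23.2)])
E
```

```text
w,t0,A [ 2.083  6.947 54.002] res [ 0.  -0.1 -0.   0.1 -0.1]
T 7.55 theta [18.06733945]
err now mm [ 41. -60.  -3.]
1 [-3. 49. 41.] [7.]
2 [ 0. 49. 19.] [-3.]
3 [ 0. 12. 21.] [-14.]
4 [ 0.  6. 21.] [-24.]
5 [ 0.  2. 19.] [-33.]
6 [ 0.  0. 16.] [-40.]
7 [ 0. -2. 12.] [-45.]
8 [ 0. -2.  7.] [-49.]
9 [ 0. -1.  3.] [-50.]
10 [ 0.  1. -2.] [-49.]
```

```bash
python3 -m jog '[[[0.5,-3,37,31,0],[0.5,0,43,21,0],[0.5,0,29,28,0],[0.5,0,6,21,0],[0.5,0,2,19,0],[0.5,0,0,16,0],[0.5,0,-2,12,0],[0.5,0,-2,7,0],[0.5,0,-1,3,0],[0.5,0,1,-2,0]]]' 
python3 - <<'E'
from h import *
print(tool()[0]);look(2);print(tool()[0])
E
```

```text
time: 8.55
tool_pos: [0.5328, 0.0356, 0.1716]
tool_rot: [0.625, -0.324, 0.631, 0.327]
wrist_force: [1.0, 0.2, -0.6]
gripper_width: 0.0457
[0.53282703 0.03559017 0.17164077]
8.55 [(-49.5, 138), (40.5, 138)]
8.6 [(-48.2, 140), (41.8, 140)]
[0.53194605 0.03519247 0.17167524]
```

```bash
cat > data.py <<'E'
D=[(7.3,40.5),(7.35,36.8),(7.4,32.5),(7.45,27.8),(7.5,23.2),(8.55,-49.5),(8.6,-48.2)]
E
python3 -c "
from plan import *;from data import D
plan(D)"
```

```text
w,t0,A [ 2.066  6.942 54.184] res [ 0.  -0.1 -0.   0.2 -0.1  0.1 -0. ]
T 8.65 theta [-46.60894412]
err now mm [  1.   7. -10.]
1 [-10.  -2. -17.] [-42.]
2 [  0.   1. -14.] [-36.]
3 [  0.  -1. -17.] [-28.]
4 [  0.  -4. -19.] [-19.]
5 [  0.  -8. -19.] [-9.]
6 [  0. -11. -18.] [1.]
7 [  0. -14. -16.] [11.]
8 [  0. -16. -13.] [20.]
9 [  0. -16.  -9.] [28.]
10 [  0. -14.  -6.] [35.]
```

```bash
python3 -m jog '[[[0.5,-8,-2,-17,0],[0.5,-1,1,-14,0],[0.5,-1,-1,-17,0],[0.5,-1,-4,-19,0],[0.5,-1,-8,-19,0],[0.5,-1,-11,-18,0],[0.5,-1,-14,-16,0],[0.5,-1,-16,-13,0],[0.5,-1,-16,-9,0],[0.5,0,-14,-6,0]]]' 
python3 - <<'E'
from plan import *
print(tool()[0]);look(1)
from data import D
plan(D)
E
```

```text
time: 9.65
tool_pos: [0.504, -0.1495, 0.1922]
tool_rot: [0.626, -0.323, 0.632, 0.325]
wrist_force: [0.2, 0.3, -0.6]
gripper_width: 0.0462
[ 0.50400762 -0.14953621  0.19217541]
9.65 [(-56.0, 160), (34.0, 160)]
w,t0,A [ 2.066  6.942 54.184] res [ 0.  -0.1 -0.   0.2 -0.1  0.1 -0. ]
T 9.7 theta [38.1758026]
err now mm [-13. -12.  10.]
1 [ 10. -14.  15.] [43.]
2 [ 0. -6. -1.] [45.]
3 [ 0. -1.  0.] [46.]
4 [0. 3. 0.] [45.]
5 [0. 7. 1.] [42.]
6 [ 0. 10.  3.] [37.]
7 [ 0. 13.  5.] [31.]
8 [ 0. 14.  7.] [23.]
9 [ 0. 15. 11.] [15.]
10 [ 0. 14. 13.] [6.]
```

```bash
python3 -m jog '[[[0.5,6,-13,15,0],[0.5,0,-6,-1,0],[0.5,0,-1,0,0],[0.5,0,3,0,0],[0.5,0,6,1,0],[0.5,0,9,3,0],[0.5,0,12,4,0],[0.5,0,13,6,0],[0.5,0,14,10,0],[0.5,0,13,12,0]]]' 
sed -i 's/]$/,(9.65,34.0)]/' data.py
python3 - <<'E'
from plan import *
from data import D
plan(D)
E
```

```text
time: 10.7
tool_pos: [0.4864, -0.0784, 0.1868]
tool_rot: [0.626, -0.321, 0.633, 0.323]
wrist_force: [-0.1, 0.2, -0.1]
gripper_width: 0.0461
w,t0,A [ 2.051  6.939 54.028] res [-0.1 -0.2 -0.   0.2  0.   0.1 -0.1  0. ]
T 10.7 theta [8.10180246]
err now mm [-7.  2.  5.]
1 [ 5.  6. 18.] [-1.]
2 [ 0. 10. 17.] [-10.]
3 [ 0.  7. 17.] [-18.]
4 [ 0.  4. 16.] [-26.]
5 [ 0.  2. 14.] [-32.]
6 [ 0.  0. 11.] [-37.]
7 [0. 0. 7.] [-40.]
8 [0. 0. 3.] [-42.]
9 [ 0.  0. -1.] [-42.]
10 [ 0.  0. -4.] [-40.]
```

```bash
python3 -m jog '[[[0.5,4,6,18,0],[0.5,0,9,16,0],[0.5,0,7,16,0],[0.5,0,4,15,0],[0.5,0,2,14,0],[0.5,0,0,11,0],[0.5,0,0,7,0],[0.5,0,0,3,0],[0.5,0,0,-1,0],[0.5,0,0,-4,0]]]' 
python3 - <<'E'
from plan import *
from data import D
look(1)
plan(D)
E
```

```text
time: 11.7
tool_pos: [0.5145, 0.0266, 0.183]
tool_rot: [0.625, -0.323, 0.632, 0.325]
wrist_force: [-0.4, 0.3, 0.7]
gripper_width: 0.0457
11.7 [(-37.2, 161), (52.8, 161)]
w,t0,A [ 2.051  6.939 54.028] res [-0.1 -0.2 -0.   0.2  0.   0.1 -0.1  0. ]
T 11.75 theta [-38.1432624]
err now mm [-5. 12.  1.]
1 [  1. -10. -16.] [-34.]
2 [  0.  -1. -12.] [-28.]
3 [  0.  -3. -14.] [-22.]
4 [  0.  -5. -16.] [-14.]
5 [  0.  -7. -16.] [-6.]
6 [  0. -10. -15.] [2.]
7 [  0. -12. -13.] [10.]
8 [  0. -12. -11.] [18.]
9 [  0. -12.  -8.] [24.]
10 [  0. -11.  -6.] [30.]
```

```bash
sed -i 's/]$/,(11.7,-37.2)]/' data.py
python3 - <<'E'
import plan
from plan import *
from data import D
for f in (2.0,2.4,2.8):
    plan.f=f;d=np.array(D)
    s=least_squares(lambda p:np.r_[(model(p,d[:,0])-d[:,1])/.6,(p[2]-54)],[2.2,7,54.]);print(f,s.cost,s.x)
plan.f=2.4
plan.plan(D)
E
```

```text
2.0 3.3497740840025796 [ 2.07150374  6.94875456 53.46479789]
2.4 3.3497740840025796 [ 2.07150374  6.94875456 53.46479789]
2.8 3.3497740840025796 [ 2.07150374  6.94875456 53.46479789]Traceback (most recent call last):
  File "<stdin>", line 8, in <module>
AttributeError: 'function' object has no attribute 'plan'
```

```bash
sed -i 's/w,t0,A=p;t=/w,t0,A,f=p;t=/; s/(p\[2\]-54)\/1.\]/(p[2]-54)\/1.,(p[3]-2)\/.6]/; s/-.3,54.\])/-.3,54.,2.])/' plan.py
python3 - <<'E'
from plan import *
from data import D
plan(D)
E
```

```text
w,t0,A [ 2.059  6.935 54.672  2.403] res [ 0.1 -0.1  0.   0.2 -0.1  0.4  0.3  0.1 -0.3]
T 11.75 theta [-35.8106653]
err now mm [-2. 16.  1.]
1 [  1. -11. -21.] [-31.]
2 [  0.  -1. -12.] [-26.]
3 [  0.  -3. -14.] [-19.]
4 [  0.  -5. -15.] [-12.]
5 [  0.  -8. -15.] [-4.]
6 [  0. -10. -14.] [3.]
7 [  0. -11. -12.] [11.]
8 [  0. -12. -10.] [18.]
9 [  0. -11.  -7.] [24.]
10 [  0. -10.  -5.] [29.]
```

```bash
python3 -m jog '[[[0.5,1,-11,-20,0],[0.5,0,-1,-11,0],[0.5,0,-3,-13,0],[0.5,0,-5,-14,0],[0.5,0,-8,-14,0],[0.5,0,-10,-13,0],[0.5,0,-11,-11,0],[0.5,0,-12,-9,0],[0.5,0,-11,-6,0],[0.5,0,-9,-4,0]]]' 
python3 - <<'E'
from plan import *
from data import D
look(1)
plan(D)
E
```

```text
time: 12.75
tool_pos: [0.5081, -0.124, 0.1825]
tool_rot: [0.625, -0.321, 0.633, 0.324]
wrist_force: [0.4, -0.0, -0.3]
gripper_width: 0.0462
12.75 [(-62.2, 160), (27.8, 160)]
w,t0,A [ 2.059  6.935 54.672  2.403] res [ 0.1 -0.1  0.   0.2 -0.1  0.4  0.3  0.1 -0.3]
T 12.8 theta [30.99634134]
err now mm [-1.  2.  1.]
1 [ 1. -7. -3.] [34.]
2 [ 0. -3. -1.] [35.]
3 [0. 0. 0.] [35.]
4 [0. 3. 1.] [34.]
5 [0. 6. 2.] [31.]
6 [0. 8. 4.] [27.]
7 [ 0. 10.  6.] [22.]
8 [ 0. 10.  7.] [16.]
9 [ 0. 10.  9.] [9.]
10 [ 0. 10. 11.] [2.]
```

```bash
python3 -m jog '[[[0.5,1,-7,-3,0],[0.5,0,-3,-1,0],[0.5,0,0,0,0],[0.5,0,3,1,0],[0.5,0,6,2,0],[0.5,0,8,4,0],[0.5,0,10,5,0],[0.5,0,10,6,0],[0.5,0,9,8,0],[0.5,0,9,9,0]]]' 
python3 - <<'E'
from plan import *
from data import D
look(1)
plan(D)
E
```

```text
time: 13.8
tool_pos: [0.4883, -0.0683, 0.1813]
tool_rot: [0.625, -0.32, 0.634, 0.324]
wrist_force: [0.7, 0.4, -0.1]
gripper_width: 0.0458
13.8 [(1.5, 159)]
w,t0,A [ 2.059  6.935 54.672  2.403] res [ 0.1 -0.1  0.   0.2 -0.1  0.4  0.3  0.1 -0.3]
T 13.85 theta [-0.94049295]
err now mm [-4. -6. -1.]
1 [-1.  8. 20.] [-8.]
2 [ 0.  6. 12.] [-14.]
3 [ 0.  4. 11.] [-19.]
4 [ 0.  2. 10.] [-24.]
5 [0. 1. 8.] [-27.]
6 [0. 1. 5.] [-30.]
7 [0. 0. 2.] [-31.]
8 [ 0.  0. -1.] [-30.]
9 [ 0.  0. -3.] [-29.]
10 [ 0. -1. -6.] [-26.]
```

```bash
python3 -m jog '[[[0.5,-1,8,19,0],[0.5,0,6,11,0],[0.5,0,4,10,0],[0.5,0,2,10,0],[0.5,0,1,8,0],[0.5,0,1,5,0],[0.5,0,0,2,0],[0.5,0,0,-1,0],[0.5,0,0,-3,0],[0.5,0,-1,-6,0]]]' 
python3 - <<'E'
from plan import *
from data import D
look(1)
plan(D)
E
python3 -m jog '[[[0.5,-30,0,0,0],[0.5,-35,0,0,0],[0.5,-35,10,0,0],[0.5,0,30,0,0],[0.5,0,30,0,0],[0.5,0,20,0,0],[0.5,0,0,0,0],[0.5,0,0,0,0],[0.5,0,0,0,0],[0.5,0,0,0,0]]]'
for i in 1 2 3 4 5 6 7 8 9 10 11; do python3 -m jog '[[[0.5,0,0,0,0],[0.5,0,0,0,0],[0.5,0,0,0,0],[0.5,0,0,0,0],[0.5,0,0,0,0],[0.5,0,0,0,0],[0.5,0,0,0,0],[0.5,0,0,0,0],[0.5,0,0,0,0],[0.5,0,0,0,0]]]' | head -1; done
python3 -c "
from h import *
look(3)"
```

```text
time: 14.85
tool_pos: [0.5043, -0.0054, 0.1819]
tool_rot: [0.624, -0.322, 0.633, 0.325]
wrist_force: [1.1, -0.4, -0.2]
gripper_width: 0.046
14.85 [(-25.0, 160), (65.0, 160)]
w,t0,A [ 2.059  6.935 54.672  2.403] res [ 0.1 -0.1  0.   0.2 -0.1  0.4  0.3  0.1 -0.3]
T 14.9 theta [-24.13611303]
err now mm [ 1.  5. -0.]
1 [  0.  -5. -14.] [-20.]
2 [  0.  -3. -10.] [-15.]
3 [  0.  -5. -11.] [-10.]
4 [  0.  -6. -11.] [-4.]
5 [  0.  -7. -10.] [2.]
6 [ 0. -8. -9.] [7.]
7 [ 0. -8. -8.] [13.]
8 [ 0. -8. -6.] [17.]
9 [ 0. -7. -5.] [21.]
10 [ 0. -5. -3.] [24.]
time: 15.9
tool_pos: [0.4293, 0.0423, 0.2872]
tool_rot: [0.626, -0.32, 0.634, 0.323]
wrist_force: [-0.1, 0.4, -0.4]
gripper_width: 0.0459
time: 16.9
time: 17.9
time: 18.9
time: 19.9
time: 20.9
time: 21.9
time: 22.9
time: 23.9
time: 24.9
time: 25.9
time: 26.9
26.9 [(-2.0, 160)]
26.95 [(-2.0, 160)]
27.0 [(-2.0, 160)]
```

```bash
for i in 1 2 3; do python3 -m jog '[[[0.5,0,0,0,0],[0.5,0,0,0,0],[0.5,0,0,0,0],[0.5,0,0,0,0],[0.5,0,0,0,0],[0.5,0,0,0,0],[0.5,0,0,0,0],[0.5,0,0,0,0],[0.5,0,0,0,0],[0.5,0,0,0,0]]]' | head -1; done
python3 -c "
from h import *
look(2);im=r.camera('scene');cv2.imwrite('pics/end.png',cv2.cvtColor(im,4))"
```

```text
time: 28.05
time: 29.05
time: 30.05
30.05 [(-2.2, 160)]
30.1 [(-2.2, 160)]
```

View pics/end.png

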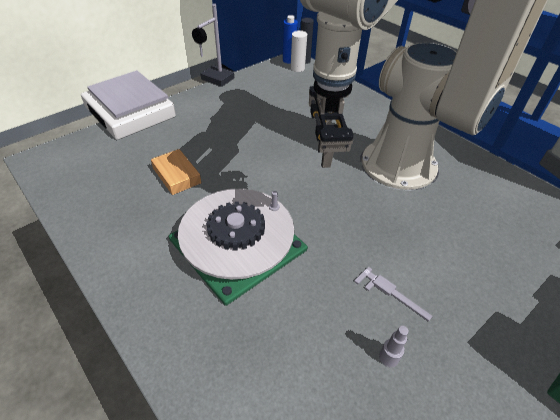

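The final scene view shows the pin at (275,194), back at its rest position. The gripper is clear at about (325,150). The case (177,171), caliper (393,292) and shaft (397,345) are where they started.

```bash
python3 -c "
from plant import r
print(r.sign_off())"
```

```text
the job is handed in; nothing more can be done
None
```

The swing test is done and handed in at about 30 s of robot time; sign-off gives no verdict.

- **Turn and release:** I gripped the pin, turned the table to about +54° (0.94 rad), short of the 65° limit, and let go cleanly. The fitted swing has w ≈ 2.06 rad/s (period about 3.05 s), which puts the peak near 1.9 rad/s, well under the 3.8 rad/s limit.
- **Following:** I followed the pin from about t = 8.0 s to 14.9 s. The tool grasp point (TCP) was about 47 to 67 mm above the pin top, so the fingertips were about 28 to 48 mm above it. At the moments checked the sideways error was usually 4 to 16 mm. The worst was about 20 mm, around t = 9.65 s. I only checked this between one-second moves. The wrist force readings stayed near zero, so there was no sign of contact.
- **Swing width:** The table was still swinging about ±31° in the last second of following, wide enough for the judged limit.
- **Last checks:** The table is at rest at about -2° (0.04 rad), with no real change between t = 27 s and 30 s. The arm is clear of it, and the caliper, shaft and case look unmoved, judged by eye against the first picture.
- **Disagreements:** The angle from the table's bolts and from the TCP differed by about 1° before release. My first swing prediction had drifted about 2° by t = 11.7 s, so I refitted it with slightly more friction.

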